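Set out the stage model on its ground plans

TASK

Set out the four loose pieces of the stage model, each on its own place: the round platform, the stair and the wall upright and squarely on the plan cards printed with their outlines (the stair climbing the way its printed arrow points), and the platform top with the two holes pressed fully home, flat on the base with the two dowel pins. Leave the paint jar and the tape roll where they are, and let go of everything at the end.

Things in the scene. Friction and masses are not known exactly. Their poses are not given: they have to be found in the camera images.
- round_mid (a point): Round platform of pale wood, a disc 52 mm across and 28 mm high, standing on the table. Point: its centre, half-way up.
- stair_mid (a point): Black stair with four grey treads, 80 mm long (x), 46 mm wide (y), 40 mm high; steps 20 mm long, rising 10 mm each towards its +x end; solid, with plain upright sides. Point: the centre of its box, 20 mm above its underside (on the middle step edge: the stair is 20 mm high just on the -x side of it and 30 mm on the +x side).
- wall_mid (a point): Black upright wall, 110 mm long (x), 10 mm thick (y), 64 mm high, with two like door openings either side of a solid middle part 42 mm wide, and a foot 40 mm wide (y), 11 mm long (x) and 6 mm high under each end. Both ways round are the same. Point: the middle of the wall, 32 mm above its underside.
- deck_mid (a point): Platform top of plywood, a plate 100 mm (x) by 50 mm (y) by 15 mm thick lying flat, with two through holes of 10 mm at x = -34 and +34 mm. Both ways round are the same. Point: its centre, 7.5 mm above its underside.
- round_mark (a point): Fixed white card 86 mm square and 3 mm thick with a printed circle 54 mm across for the round platform. Point: the circle's centre, on the card's upper face.
- stair_foot (a point): Fixed white card 112 by 74 mm, 3 mm thick, with a printed outline of 83 by 49 mm crossed by three tread lines, and an arrow along its middle that points up the stair. Point: on the card's upper face, the middle of the outline's foot (lowest step) end; the stair's centre belongs 40 mm from it along +x, which is the arrow's direction.
- wall_mark (a point): Fixed white card 126 by 60 mm, 3 mm thick, with a printed outline of the wall: a strip 112 by 11 mm along x with a cross-bar 42 mm long (y) for the foot near each end. Point: the centre of the outline, on the card's upper face.
- base_top (a point): Fixed wooden platform base 96 mm (x) by 44 mm (y), its flat top 18 mm above the table, with two upright 6 mm dowel pins with tapered tips at x = -34 and +34 mm, 16 mm tall above the top; it stands on a white card 120 by 68 mm. Point: the centre of the top, at the foot of the pins. The platform top lies flat on it with a pin through each hole.
- paint_jar: Closed grey paint jar with a steel cap, 42 mm across and 50 mm high, loose. Not to be disturbed. Origin: centre of its underside.
- tape_roll: Roll of pale tape lying flat, 60 mm across, 20 mm high, loose. Not to be disturbed. Origin: centre of its underside.

How it is judged:
At the end, for the whole second after the job is handed in: Round platform and wall within 10 mm of their outlines' centres, stair within 12 mm, on the cards; wall and stair turned within 0.15 rad, stair climbing the arrow's way; platform top over both pins, down within 3.5 mm, within 6 mm and 0.12 rad; all level within 0.08 rad and at rest (horizontal distance between round_mid and round_mark below 0.01 m and z of round_mid in the frame of round_mark below 0.018 m and x of stair_mid in the frame of stair_foot between 0.028 and 0.052 m and y of stair_mid in the frame of stair_foot between -0.012 and 0.012 m and x of stair_foot in the frame of stair_mid below -0.026 m and angle between the x axis of stair_mid and the x axis of stair_foot, either way round below 0.15 rad and z of stair_mid in the frame of stair_foot below 0.024 m and horizontal distance between wall_mid and wall_mark below 0.01 m and angle between the x axis of wall_mid and the x axis of wall_mark, either way round below 0.15 rad and z of wall_mid in the frame of wall_mark below 0.036 m and horizontal distance between deck_mid and base_top below 0.006 m and angle between the x axis of deck_mid and the x axis of base_top, either way round below 0.12 rad and z of deck_mid in the frame of base_top below 0.011 m and angle between each of round_mid, stair_mid, wall_mid, deck_mid's own z axis and vertical below 0.08 rad and linear speed of each of round_unit, stair_unit, wall_unit, deck_unit below 0.02 m/s); the robot touches nothing.
It fails at once if the paint jar is moved by more than 20 mm or tipped (distance of paint_jar from where it was at the start of the episode above 0.02 m or angle between paint_jar's own z axis and vertical above 0.4 rad).
It fails at once if the tape roll is moved by more than 20 mm (distance of tape_roll from where it was at the start of the episode above 0.02 m).
It also fails if it takes over 122 s, if anything falls off the work surface, if the arm or the gripper's body presses on something with over 40 N, if the wrist force passes 120 N, or if a joint passes its speed limit or range.

ROBOT

A 6-joint arm with a two-finger parallel gripper is mounted at the origin on the work surface. World frame = base frame: x ahead of the robot, y to its left, z up, the work surface at z = 0. Lengths are in m, angles in rad, forces in N, time in s.
With the tool pointing down it reaches from about 0.4 to 0.825 m from the base axis. Payload 7 kg.
Tool frame: the origin (TCP) lies midway between the tips of the shut fingers; the grasp point (between the pads) lies arm.hold_point_z behind it (arm.hold_point_z is the distance from the TCP to the grasp point, in m); z points along the fingers, y is the line along which they close (so a half turn about z gives the same grasp; the last joint's range is limited). The gripper opens to 88 mm and grips with 3 to 60 N. Pads are 19 mm wide; open, the fingers measure 130 mm over their backs; the gripper's body (78 mm by 193 mm) begins 47 mm behind the grasp point.
Start: joints at [-1.022, 0.359, 0.012, 0, -1.224, -0.288], TCP at [0.174, -0.652, 0.227] pointing down, gripper open.
Joint ranges: [-3.07, 3.07], [-1.43, 2.12], [-1.02, 1.25], [-3.03, 1.67], [-3.05, -0], [-3.03, 3.03]. Speed limits (rad/s): [2.39, 2.39, 3.01, 3.14, 3.14, 3.14].

INTERFACE

Orientations are given as [roll, pitch, yaw] about the fixed x, y, z axes, in that order (R = Rz(yaw) Ry(pitch) Rx(roll)).
In Python, from station import arm gives the robot as it stands.
- The arm moves only by the shell command python3 -m crank 'ROWS' [OPENING] [FORCE]. ROWS is JSON, a list that holds one entry, the list of rows, each a list of 4 numbers: the shift along the tool's x, y, z in units of 25 mm (1.0 is 25 mm), then the turn about the tool's z in units of 5 degrees (1.0 is 5 degrees). A call has 1 to 12 rows; each row is the pose to reach, as a shift and turn from the pose commanded when the call began, along the tool's axes at that moment; what a row does not reach only later rows make up. A row lasts 1/8 s, in which the tool goes at most 62.5 mm and 10.7 degrees, less where a joint would pass 70% of its speed; a pose out of reach is approached as far as the arm can. A call with a gripper value outside its range is refused whole. OPENING is the closure, from 0 (fully open) to 1 (shut), set as the call begins (- or left out, the last holds). The fingers move at their own pace and stop on an object; FORCE is the grip in N (left out, the last holds). Time passes only in rows, so rows that repeat a pose let the fingers close. It gives the time, the measured TCP pose, the force, the opening and the grip force at its end, in the units of the state.
- arm.get_state(): the state, without advancing time (a new reading comes with each control period).
- arm.grab_frame(name): name is "scene" or "top"; returns (picture, depth): 384x512x3 uint8, red, green, blue; 384x512 float32, m along the optical axis (not along the pixel's ray), 0 where there is no reading.
- arm.get_calibration(name): a dict with "mtx" (3x3 intrinsics, pixels), "R" (3x3) and "t" (3): a world point X has camera coordinates R X + t. Camera axes: x right, y down, z forward; pixel columns grow to the right and rows downward; lengths in m; the calibration is good to about 2 mm. A picture is of the moment at which its call begins. get_calibration takes no time and is no camera call.
- arm.job_done(): hands the job in; it is judged then, once.
Trained networks look in the newest picture that a camera, given by its name, has taken for a name from the list of things; names that differ only in an ending like _2 or _b are one class to them, and where a whole thing is asked for, a point or a joint stands for the part that bears it (a point fixed in the world has none). Each returns a list of dicts, best first, with "score" (0 to 1); they miss things now and then, are a little off and sometimes report something else, mostly with a low value. They report only what shows in the picture. A call takes as long as a camera call.
- arm.recognise(thing, camera): "extent" ([left, top, width, height] in pixels, round what is visible of it).
- arm.trace(thing, camera): "mask" (384x512 bool, what is visible of it) and "extent" ([left, top, width, height] in pixels, round what is visible of it).
The state is a dict: "t": time; "q": joint angles; "qd": joint speeds; "joint_efforts": joint torques, N m; "eef_pos": TCP position; "ee_rot": TCP orientation; "force": force on the tool from outside, world axes, zero at the start; "moment": the same for the moment, N m; "width": finger opening in m; "gripper_force": force on a finger pad.
Only numpy, scipy, OpenCV 4.12 (cv2) and the standard library are available. Lean on these libraries where they do the work, as an engineer would, in place of code of your own. Each camera call takes 0.05 s, during which the arm holds its last target. There are 200 camera calls.

## Working session

There is one attempt and no reset: what is moved stays moved. The work goes in short steps, Python scripts to look and compute and a shell command to move; the robot and the scene stay as the last step left them, time stands still between calls to the robot, and variables do not carry over. Pictures are saved under pics/ and viewed, at most 14 in all, crops included, and the job is handed in when it is done.

```bash
ls; mkdir -p pics; python3 - <<'E'
from station import arm
import cv2,numpy as np
for n in("top","scene"):
    p,d=arm.grab_frame(n); cv2.imwrite(f"pics/{n}0.png",p[:,:,::-1]); np.save(f"{n}_d.npy",d)
    c=arm.get_calibration(n);print(n,c)
print(arm.get_state(),arm.hold_point_z)
E
```

```text
pics
top {'mtx': array([[462.91449079,   0.        , 256.24190238],
       [  0.        , 462.91449079, 192.92752439],
       [  0.        ,   0.        ,   1.        ]]), 'R': array([[-0.01598377, -0.99983091, -0.00909256],
       [-0.99572022,  0.01674461, -0.09088929],
       [ 0.09102617,  0.00760089, -0.99581949]]), 't': array([0.02518379, 0.56271911, 1.2320234 ])}
scene {'mtx': array([[374.52612124,   0.        , 249.5991096 ],
       [  0.        , 374.52612124, 186.03563315],
       [  0.        ,   0.        ,   1.        ]]), 'R': array([[-0.8524113 ,  0.52282318, -0.00713417],
       [ 0.36468251,  0.58469019, -0.72466823],
       [-0.37470207, -0.6203171 , -0.689061  ]]), 't': array([ 0.44698722, -0.16059884,  1.24555188])}
{'t': 0.1, 'q': array([-1.02191037e+00,  3.59289889e-01,  1.11822613e-02, -2.87358932e-04,
       -1.22412352e+00, -2.88121027e-01]), 'qd': array([ 8.84411189e-05, -3.63774700e-04,  2.57763933e-03,  6.54878029e-04,
       -6.58630019e-04,  8.77227160e-06]), 'joint_efforts': array([-6.81378115e-04, -5.84161091e+01,  2.93752795e+01,  7.01552287e+00,
        1.01431759e-02, -6.55043277e-05]), 'eef_pos': array([ 0.17390027, -0.65177118,  0.22575045]), 'ee_rot': array([ 3.14014021e+00, -1.48720712e-04, -2.88092545e+00]), 'force': array([-0.29878249, -0.69384206, -0.28753631]), 'moment': array([-0.01949425,  0.00987951,  0.04646774]), 'gripper_force': 0.0, 'width': 0.08764672636956469} 0.0188
```

View pics/top0.png

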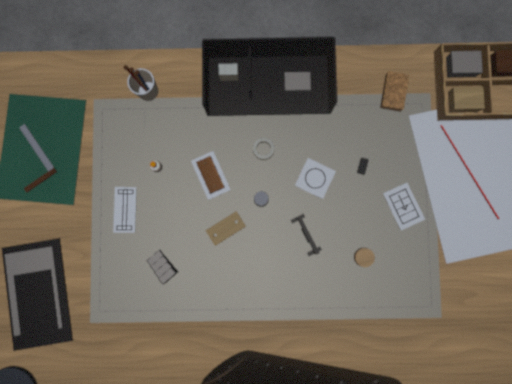

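View pics/scene0.png

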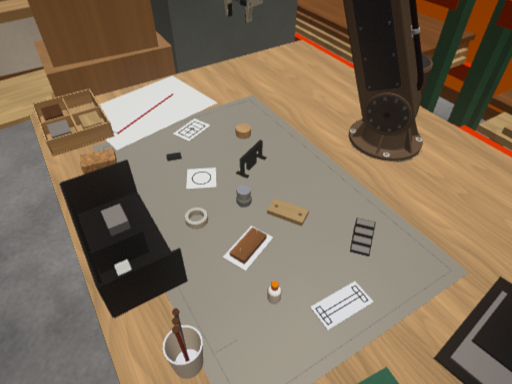

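The top view shows the wall card at (124,210), stair (162,266), deck (226,228), base (210,174), round card (315,178), wall (306,235), stair card (403,206), round (364,257), jar (261,199) and tape (263,149). A black box and a small bottle also stand nearby.

```bash
cat > h.py <<'E'
from station import arm
import cv2,numpy as np
def cal(n):
    c=arm.get_calibration(n);return c["mtx"],np.array(c["R"]),np.array(c["t"])
def toplane(n,uv,z):
    K,R,t=cal(n);uv=np.atleast_2d(uv).astype(float)
    r=np.c_[uv,np.ones(len(uv))]@np.linalg.inv(K).T@R
    o=-R.T@t
    return o+r*((z-o[2])/r[:,2])[:,None]
def cloud(n,d,m):
    K,R,t=cal(n);v,u=np.nonzero(m&(d>0));z=d[v,u]
    c=np.c_[u,v,np.ones(len(u))]@np.linalg.inv(K).T*z[:,None]
    return (c-t)@R
def ortho(n,p,x,y,s,z,sc=4000):  # patch, image up=+x, right=-y
    K,R,t=cal(n)
    P=K@np.c_[R[:,0],R[:,1],R[:,2]*z+t]
    # px (i,j) -> X=x+s/2-j/sc, Y=y+s/2-i/sc
    A=np.array([[0,-1/sc,x+s/2],[-1/sc,0,y+s/2],[0,0,1]])
    N=int(s*sc)
    return cv2.warpPerspective(p,P@A,(N,N),flags=cv2.INTER_CUBIC|cv2.WARP_INVERSE_MAP)
E
python3 - <<'E'
from h import *
H=dict(round_mid=.028,stair_mid=.02,wall_mid=.064,deck_mid=.015,round_mark=.003,stair_foot=.003,wall_mark=.003,base_top=.018,paint_jar=.05,tape_roll=.02)
p,d=arm.grab_frame("top"); tiles=[]
for k,h in H.items():
    r=arm.trace(k,"top")
    if not r: print(k,"none");continue
    m=r[0]["mask"]; v,u=np.nonzero(m)
    P=toplane("top",np.c_[u,v],h)[:,:2]; C=cloud("top",d,m)
    b=cv2.minAreaRect(P.astype(np.float32)*1000)
    print(k,round(r[0]["score"],2),len(u),"mean",P.mean(0).round(4),"rect",np.round(b[0],1),np.round(b[1],1),round(b[2],1),"zq",np.percentile(C[:,2],[5,50,95]).round(3))
    if k in("stair_mid","wall_mid","deck_mid","stair_foot","wall_mark","base_top"):
        x,y=P.mean(0); t=ortho("top",p,x,y,.15,h,1700); t=cv2.resize(t,(255,255))
        cv2.putText(t,k,(3,12),0,.4,(255,0,0),1); tiles.append(t)
M=np.vstack([np.hstack(tiles[:3]),np.hstack(tiles[3:6])]);cv2.imwrite("pics/m.png",M[:,:,::-1])
E
```

```text
round_mid 0.69 338 mean [ 0.3877 -0.2691] rect [ 387.4 -269.4] [53.4 50.5] 88.0 zq [0.01  0.029 0.033]
stair_mid 0.81 537 mean [0.3701 0.2735] rect [370.2 275.1] [78.5 52.4] 39.3 zq [0.009 0.027 0.044]
wall_mid 0.75 364 mean [ 0.4492 -0.1141] rect [ 448.6 -111. ] [110.4  36.4] 26.6 zq [0.    0.052 0.068]
deck_mid 0.76 652 mean [0.4704 0.1018] rect [470.8 101.5] [50.7 98. ] 32.7 zq [0.011 0.016 0.02 ]
round_mark 0.77 970 mean [ 0.6048 -0.1477] rect [ 605.3 -147.9] [88.9 87.7] 62.2 zq [-0.     0.005  0.009]
stair_foot 0.76 1089 mean [ 0.5225 -0.3897] rect [ 523.2 -389.9] [112.8  74.3] 23.6 zq [0.    0.004 0.009]
wall_mark 0.95 1017 mean [0.5262 0.3803] rect [525.6 381. ] [125.6  63.7] 0.4 zq [0.    0.004 0.009]
base_top 0.74 201 mean [0.5484 0.0038] rect [548.3   3.3] [38.2 41.1] 89.1 zq [0.007 0.051 0.055]
paint_jar 0.47 188 mean [0.5457 0.0036] rect [545.8   3.3] [37.3 40. ] 89.1 zq [0.018 0.051 0.055]
tape_roll 0.47 152 mean [ 0.6854 -0.0115] rect [686.1  -7.3] [55.1 53. ] 89.0 zq [0.017 0.021 0.025]
```

View pics/m.png

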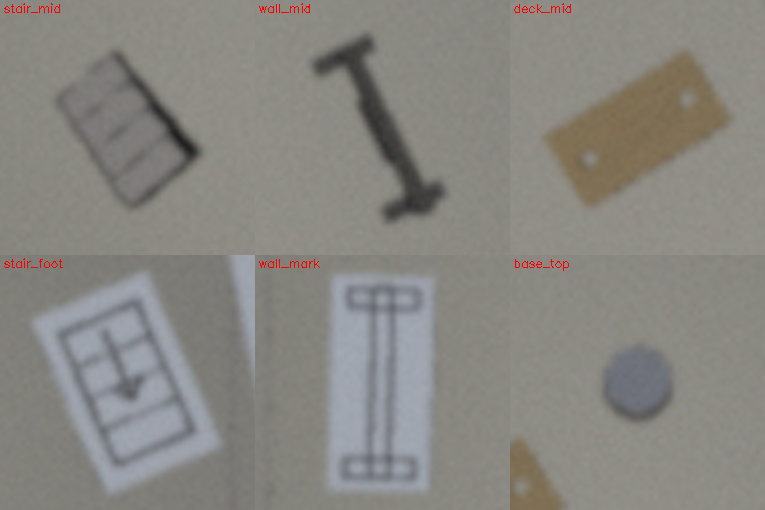

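The arrow on the stair card points down-right in the image (toward −x, −y). The network mistook the jar for base_top, so I'll find the base by colour and use depth for the stair direction and wall top.

```bash
python3 - <<'E'
from h import *
p,d=arm.grab_frame("top"); K,R,t=cal("top")
m=np.zeros((384,512),bool)
def near(uv,r):
    m=np.zeros((384,512),np.uint8);cv2.circle(m,uv,r,1,-1);return m>0
def rect(P):
    b=cv2.minAreaRect(P.astype(np.float32)*1000);q=cv2.boxPoints(b)
    e=max(q[1]-q[0],q[2]-q[1],key=np.linalg.norm)
    return np.round(b[0],1),np.round(b[1],1),"yaw",round(np.degrees(np.arctan2(e[1],e[0]))%180,1)
hsv=cv2.cvtColor(p,cv2.COLOR_RGB2HSV)
# base
mm=near((210,174),28)&(hsv[...,1]>110);v,u=np.nonzero(mm);P=toplane("top",np.c_[u,v],.018)[:,:2]
print("base",len(u),P.mean(0).round(4),rect(P))
# stair
mm=near((162,266),24);C=cloud("top",d,mm);C=C[C[:,2]>.006]
A=np.c_[C[:,:2]-C[:,:2].mean(0),np.ones(len(C))];g=np.linalg.lstsq(A,C[:,2],rcond=None)[0]
print("stair grad",g,"yaw",np.degrees(np.arctan2(g[1],g[0])),rect(C[:,:2]),C[:,:2].mean(0))
# per-pixel rect of stair using true depth, restrict dark side excluded
for k,uv in dict(wall_mid=(306,235),stair_mid=(162,266),deck_mid=(226,228),round_mark=(315,178),stair_foot=(403,206),wall_mark=(124,210)).items():
    r=arm.trace(k,"top")[0]["mask"]
    h=dict(wall_mid=.064,stair_mid=.02,deck_mid=.015).get(k,.003)
    C=cloud("top",d,r)
    if k=="wall_mid":
        C=C[C[:,2]>.052];print("top beam",len(C),C.mean(0),rect(C[:,:2]))
        C=cloud("top",d,near((306,235),30)); C=C[(C[:,2]>.058)];print(len(C),C.mean(0),rect(C[:,:2]))
    else:
        v,u=np.nonzero(r);print(k,rect(toplane("top",np.c_[u,v],h)[:,:2]))
q,_=arm.grab_frame("scene")
a=cv2.resize(q[130:190,220:280],(390,390),interpolation=2);b=cv2.resize(q[205:265,335:395],(390,390),interpolation=2)
cv2.imwrite("pics/s.png",np.hstack([a,b])[:,:,::-1])
E
```

```text
base 416 [0.6171 0.1426] (array([617.2, 142.6]), array([89.4, 35.6]), 'yaw', np.float32(23.7))
stair grad [-0.31709049 -0.15432928  0.02391882] yaw -154.04761768948015 (array([373.2, 278.1]), array([118.9, 123.2]), 'yaw', np.float32(108.8)) [0.37105512 0.272918  ]
top beam 180 [ 0.4508239  -0.1165784   0.06493815] (array([ 450. , -117.4]), array([108.4,  10.3]), 'yaw', np.float32(25.5))
171 [ 0.45058674 -0.11700944  0.06551804] (array([ 449.7, -117.5]), array([109. ,  10.3]), 'yaw', np.float32(25.5))
stair_mid (array([369.8, 274.8]), array([79.5, 53.5]), 'yaw', np.float32(39.7))
deck_mid (array([470.8, 100.6]), array([ 50.9, 103.1]), 'yaw', np.float32(121.1))
round_mark (array([ 605.2, -147.1]), array([86.6, 87.7]), 'yaw', np.float32(153.5))
stair_foot (array([ 523.1, -389.1]), array([109.7,  73.3]), 'yaw', np.float32(23.7))
wall_mark (array([525.6, 380.8]), array([ 64.4, 126.4]), 'yaw', np.float32(176.9))
```

View pics/s.png

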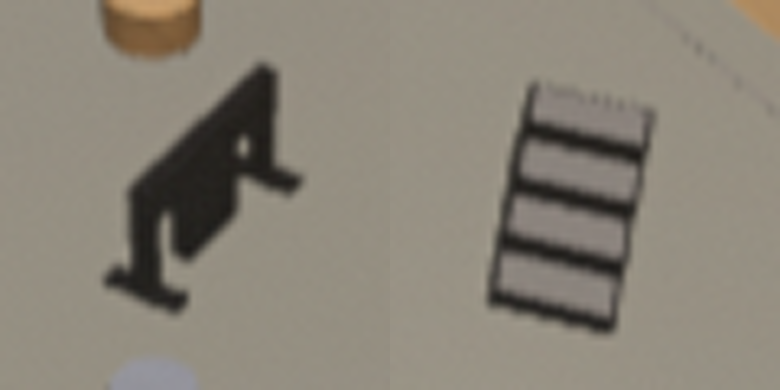

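The wall is a lintel on two feet with a solid middle, and the stair is high at the end nearest the robot (yaw about 219°). I'll write a helper that computes the shifts, starting with the round platform.

```bash
cat > go.py <<'E'
import sys;from h import *
s=arm.get_state();from scipy.spatial.transform import Rotation as Ro
a=[float(v) for v in sys.argv[1:]]
R=Ro.from_euler("xyz",s["ee_rot"]).as_matrix();yaw=np.degrees(s["ee_rot"][2])
print("t",round(s["t"],2),"pos",s["eef_pos"].round(4),"yaw",round(yaw,2),"w",round(s["width"],4))
for i in range(0,len(a),4):
    sh=R.T@(np.array(a[i:i+3])-s["eef_pos"])/.025
    print(sh.round(2),round(-((a[i+3]-yaw+180)%360-180)/5,2))
E
python3 go.py .3875 -.2692 .10 -165 .3875 -.2692 .006 -165
```

```text
t 1.05 pos [ 0.174  -0.6522  0.2266] yaw -165.06 w 0.0876
[-12.2   12.6    5.06] -0.01
[-12.2   12.6    8.82] -0.01
```

```bash
python3 -m crank '[[[-12.2,12.6,3,0],[-12.2,12.6,3,0],[-12.2,12.6,3,0],[-12.2,12.6,3,0],[-12.2,12.6,3,0],[-12.2,12.6,4,0],[-12.2,12.6,5,0],[-12.2,12.6,5,0],[-12.2,12.6,5,0],[-12.2,12.6,5,0],[-12.2,12.6,5,0],[-12.2,12.6,5,0]]]' 0 20;  python3 go.py .3875 -.2692 .006 -165
python3 - <<'E'
from h import *
p,d=arm.grab_frame("scene");cv2.imwrite("pics/a.png",p[:,:,::-1])
E
```

```text
t: 2.55
eef_pos: [0.3874, -0.2698, 0.102]
ee_rot: [-3.141, 0.001, -2.882]
force: [0.4, 1.2, 0.2]
width: 0.0873
gripper_force: 0.0
t 2.55 pos [ 0.3874 -0.2698  0.102 ] yaw -165.13 w 0.0873
[-0.01  0.03  3.84] -0.03
```

View pics/a.png

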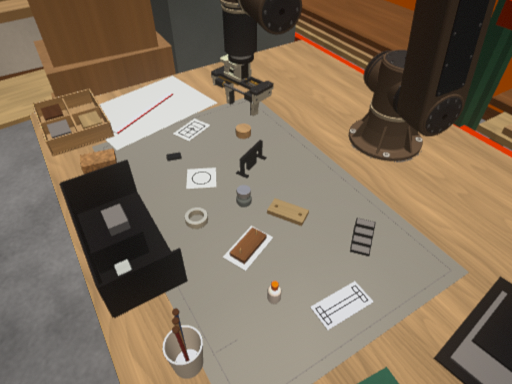

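The gripper shows at about (243,95) with the disc at (243,130). I'll check by projecting the TCP and the disc centre.

```bash
python3 - <<'E'
from h import *
K,R,t=cal("scene")
for X in([.3874,-.2698,.102],[.3875,-.2692,.028]):
    c=K@(R@np.array(X)+t);print(c[:2]/c[2])
E
```

```text
[241.77302136 107.53596524]
[242.31717777 126.92601348]
```

```bash
python3 -m crank '[[[0,0,2,0],[0,0,3.4,0],[0,0,3.8,0],[0,0,3.8,0],[0,0,3.8,0]]]' 0 20 && python3 -m crank '[[[0,0,0,0],[0,0,0,0],[0,0,0,0],[0,0,0,0],[0,0,0,0],[0,0,0,0]]]' 1 20 && python3 -m crank '[[[0,0,-1.5,0],[0,0,-3,0],[0,0,-3,0]]]' && python3 go.py .605 -.1475 .08 -165 .605 -.1475 .010 -165
```

```text
t: 3.22
eef_pos: [0.3885, -0.2695, 0.0078]
ee_rot: [-3.14, 0.002, -2.881]
force: [0.3, 0.9, 0.1]
width: 0.0881
gripper_force: 0.0
t: 3.98
eef_pos: [0.3875, -0.2692, 0.0066]
ee_rot: [-3.142, -0.0, -2.881]
force: [-1.1, 0.1, 3.7]
width: 0.0514
gripper_force: 20.0
t: 4.35
eef_pos: [0.3894, -0.2697, 0.0841]
ee_rot: [-3.139, 0.005, -2.88]
force: [-0.5, -0.9, -0.6]
width: 0.0519
gripper_force: 20.0
t 4.35 pos [ 0.3894 -0.2697  0.0841] yaw -165.03 w 0.0519
[-9.59  2.49  0.2 ] -0.01
[-9.58  2.5   3.  ] -0.01
```

```bash
python3 -m crank '[[[-2.4,0.6,0,0],[-4.8,1.2,0,0],[-7.2,1.9,0,0],[-9.6,2.5,0,0],[-9.6,2.5,0,0],[-9.6,2.5,0,0],[-9.6,2.5,0,0]]]' && python3 go.py .605 -.1475 .0105 -165
```

```text
t: 5.22
eef_pos: [0.6019, -0.1475, 0.0811]
ee_rot: [3.141, -0.001, -2.882]
force: [-0.6, 0.6, -0.2]
width: 0.0514
gripper_force: 20.0
t 5.22 pos [ 0.6019 -0.1475  0.0811] yaw -165.11 w 0.0514
[-0.12 -0.03  2.82] -0.02
```

```bash
python3 -m crank '[[[-0.1,0,1.5,0],[-0.1,0,2.6,0],[-0.1,0,2.8,0],[-0.1,0,2.8,0],[-0.1,0,2.8,0]]]' && python3 -m crank '[[[0,0,0,0],[0,0,0,0],[0,0,0,0],[0,0,0,0]]]' 0 && python3 -m crank '[[[0,0,-2.2,0],[0,0,-4.4,0],[0,0,-5,0],[0,0,-5,0]]]' && python3 go.py .450 -.117 .10 -154.5 .450 -.117 .036 -154.5
```

```text
t: 5.85
eef_pos: [0.6065, -0.1465, 0.013]
ee_rot: [-3.141, 0.002, -2.881]
force: [-0.6, -0.2, -0.6]
width: 0.0515
gripper_force: 20.0
t: 6.35
eef_pos: [0.6057, -0.1462, 0.0116]
ee_rot: [-3.142, 0.0, -2.881]
force: [0.2, -0.6, -0.2]
width: 0.0846
gripper_force: 0.0
t: 6.85
eef_pos: [0.6062, -0.1462, 0.1377]
ee_rot: [-3.141, 0.003, -2.881]
force: [-0.7, -0.0, -0.8]
width: 0.0881
gripper_force: 0.0
t 6.85 pos [ 0.6062 -0.1462  0.1377] yaw -165.06 w 0.0881
[5.74 2.74 1.49] -2.11
[5.75 2.74 4.05] -2.11
```

```bash
python3 -m crank '[[[2,1,0,-1],[4,1.9,0.5,-2.1],[5.7,2.7,1,-2.1],[5.7,2.7,1.4,-2.1],[5.7,2.7,1.4,-2.1],[5.7,2.7,1.4,-2.1]]]' && python3 - <<'E'
from h import *
p,d=arm.grab_frame("scene");cv2.imwrite("pics/b.png",cv2.resize(p[70:250,130:370],(640,480))[:,:,::-1])
E
python3 go.py .450 -.117 .034 -154.5
```

```text
t: 7.6
eef_pos: [0.4513, -0.1179, 0.1012]
ee_rot: [3.142, -0.001, -2.698]
force: [0.8, 0.1, -0.7]
width: 0.0877
gripper_force: 0.0
t 7.65 pos [ 0.4514 -0.1178  0.1014] yaw -154.56 w 0.0875
[0.04 0.05 2.69] -0.01
```

View pics/b.png

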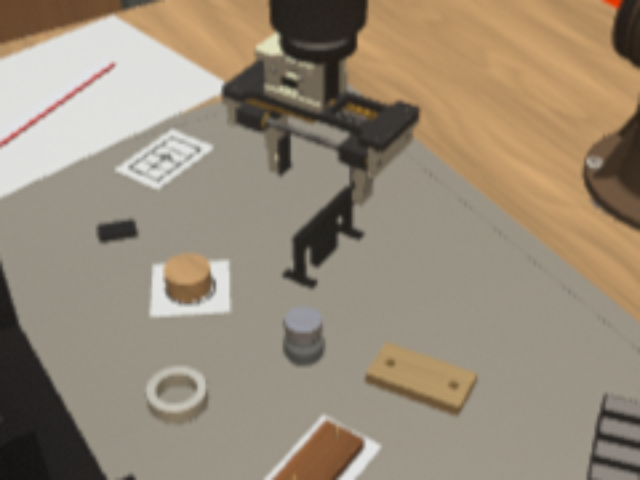

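The disc stands inside its printed circle at (188,280), and the open fingers straddle the wall at (320,235).

```bash
python3 -m crank '[[[0,0,1.5,0],[0,0,2.7,0],[0,0,2.7,0],[0,0,2.7,0],[0,0,2.7,0]]]' && python3 -m crank '[[[0,0,0,0],[0,0,0,0],[0,0,0,0],[0,0,0,0],[0,0,0,0],[0,0,0,0],[0,0,0,0],[0,0,0,0]]]' 1 25 && python3 -m crank '[[[0,0,-1.5,0],[0,0,-3.5,0],[0,0,-4,0],[0,0,-4,0]]]' && python3 go.py .525 .381 .13 178 .525 .381 .037 178
```

```text
t: 8.28
eef_pos: [0.4517, -0.1177, 0.0353]
ee_rot: [-3.141, 0.002, -2.697]
force: [0.5, -0.4, -0.2]
width: 0.0876
gripper_force: 0.0
t: 9.28
eef_pos: [0.4506, -0.1178, 0.034]
ee_rot: [3.142, -0.0, -2.698]
force: [-0.8, 0.4, -0.1]
width: 0.0132
gripper_force: 0.0
t: 9.78
eef_pos: [0.4509, -0.1176, 0.1345]
ee_rot: [-3.141, 0.002, -2.698]
force: [-0.8, 0.6, -1.0]
width: 0.0098
gripper_force: 25.0
t 9.78 pos [ 0.4509 -0.1176  0.1345] yaw -154.57 w 0.0098
[-11.24  16.74   0.2 ] 5.49
[-11.24  16.74   3.92] 5.49
```

```bash
python3 -m crank '[[[-1.3,2,0,1],[-2.6,4,0,2],[-3.9,6,0,3],[-5.2,8,0,4],[-6.5,10,0,5],[-8,12,0,5.5],[-9.5,14,0,5.5],[-11.2,16.7,0,5.5],[-11.2,16.7,0,5.5],[-11.2,16.7,0,5.5],[-11.2,16.7,0,5.5]]]' && python3 - <<'E'
from h import *
p,d=arm.grab_frame("scene");cv2.imwrite("pics/c.png",cv2.resize(p[164:344,232:472],(640,480),interpolation=2)[:,:,::-1])
E
python3 go.py .525 .381 .037 178
```

```text
t: 11.15
eef_pos: [0.5235, 0.3781, 0.1327]
ee_rot: [-3.14, -0.002, 3.105]
force: [-0.5, 0.0, -0.3]
width: 0.01
gripper_force: 25.0
t 11.2 pos [0.5237 0.378  0.1333] yaw 177.89 w 0.0094
[-0.05  0.13  3.85] -0.02
```

View pics/c.png

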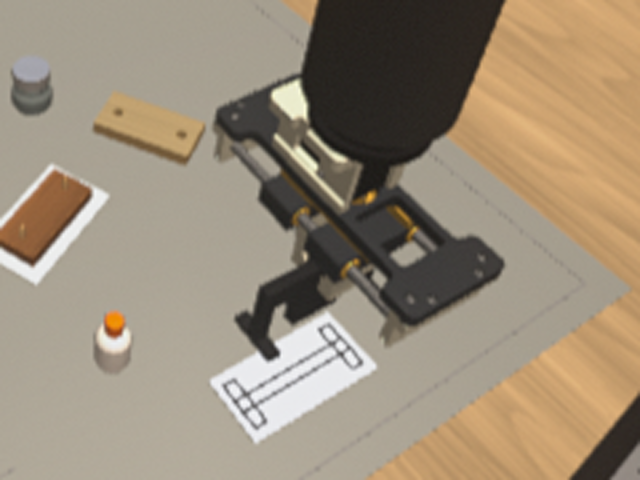

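The wall hangs level and parallel to its card outline at (295,375). I'll lower it, watching the force.

```bash
python3 -m crank '[[[-0.05,0.13,1.5,0],[-0.05,0.13,2.8,0],[-0.05,0.13,3.4,0],[-0.05,0.13,3.65,0],[-0.05,0.13,3.7,0],[-0.05,0.13,3.75,0],[-0.05,0.13,3.75,0]]]'; python3 go.py .525 .381 .037 178
```

```text
t: 12.08
eef_pos: [0.5256, 0.3819, 0.0441]
ee_rot: [-3.142, 0.001, 3.106]
force: [-8.1, -5.5, 19.1]
width: 0.0096
gripper_force: 25.0
t 12.07 pos [0.5256 0.3819 0.0441] yaw 177.97 w 0.0096
[ 0.02 -0.04  0.28] -0.01
```

```bash
python3 -m crank '[[[0,0,-0.15,0],[0,0,-0.15,0],[0,0,-0.15,0]]]' && python3 -m crank '[[[0,0,0,0],[0,0,0,0],[0,0,0,0],[0,0,0,0],[0,0,0,0]]]' 0 &&  python3 -m crank '[[[0,0,-2,0],[0,0,-4,0],[0,0,-5,0],[0,0,-5,0],[0,0,-5,0]]]'; python3 - <<'E'
from h import *
p,d=arm.grab_frame("scene");cv2.imwrite("pics/d.png",cv2.resize(p[164:344,232:472],(640,480),interpolation=2)[:,:,::-1])
E
python3 go.py .370 .273 .10 -141
```

```text
t: 12.45
eef_pos: [0.5256, 0.3828, 0.0442]
ee_rot: [3.141, 0.0, 3.106]
force: [-0.1, -0.8, -0.9]
width: 0.0098
gripper_force: 25.0
t: 13.08
eef_pos: [0.5254, 0.3827, 0.044]
ee_rot: [-3.142, -0.0, 3.106]
force: [0.1, 0.1, -0.1]
width: 0.054
gripper_force: 0.0
t: 13.7
eef_pos: [0.525, 0.3824, 0.1684]
ee_rot: [-3.141, -0.001, 3.106]
force: [0.5, -0.2, -0.4]
width: 0.0877
gripper_force: 0.0
t 13.75 pos [0.5249 0.3822 0.1679] yaw 177.93 w 0.0875
[ 6.03 -4.59  2.73] -8.21
```

View pics/d.png

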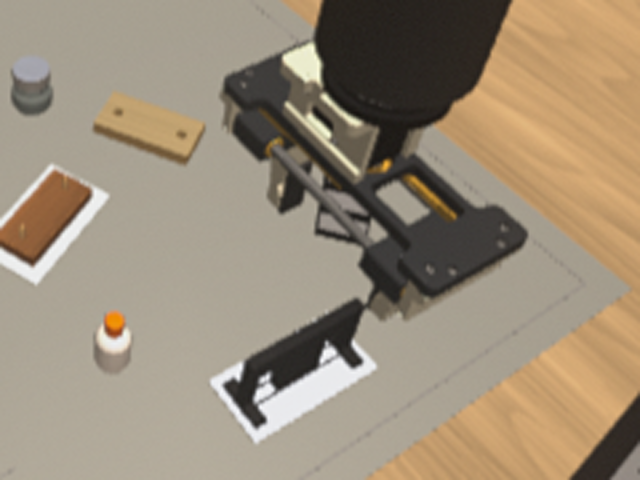

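The wall stands on its card with its feet on the printed cross-bars. Next is the stair.

```bash
python3 -m crank '[[[1.5,-1.1,0,-2],[3,-2.3,0,-4],[4.5,-3.5,1,-6],[6,-4.6,2,-8.2],[6,-4.6,2.7,-8.2],[6,-4.6,2.7,-8.2],[6,-4.6,2.7,-8.2],[6,-4.6,2.7,-8.2]]]'; python3 - <<'E'
from h import *
p,d=arm.grab_frame("scene");cv2.imwrite("pics/e.png",cv2.resize(p[164:344,232:472],(640,480),interpolation=2)[:,:,::-1])
E
python3 go.py .370 .273 .005 -141
```

```text
t: 14.75
eef_pos: [0.3719, 0.2737, 0.1019]
ee_rot: [3.141, 0.001, -2.462]
force: [-0.3, -0.5, 0.4]
width: 0.0877
gripper_force: 0.0
t 14.8 pos [0.3719 0.2736 0.1019] yaw -141.08 w 0.0879
[0.08 0.03 3.88] -0.02
```

View pics/e.png

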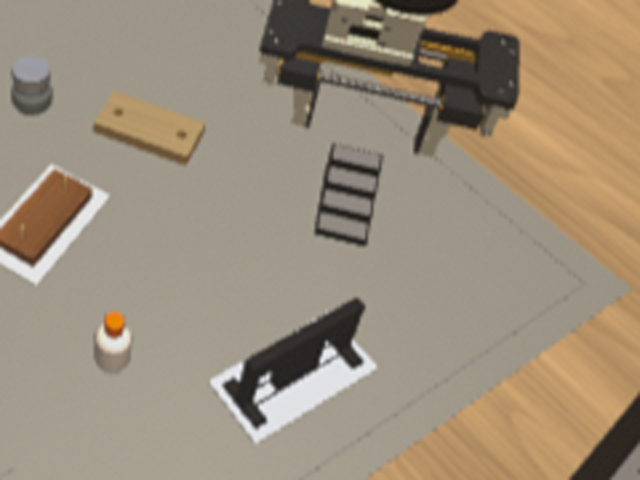

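The fingers straddle the stair (350,195). Its dark risers face the camera, so the high end is nearest the robot.

```bash
python3 -m crank '[[[0.05,0,1.5,0],[0.05,0,3,0],[0.05,0,3.8,0],[0.05,0,3.85,0],[0.05,0,3.85,0]]]' && python3 -m crank '[[[0,0,0,0],[0,0,0,0],[0,0,0,0],[0,0,0,0],[0,0,0,0],[0,0,0,0],[0,0,0,0]]]' 1 25 && python3 -m crank '[[[0,0,-2,0],[0,0,-4,0],[0,0,-5,0],[0,0,-5,0],[0,0,-5,0]]]'; python3 go.py .5235 -.3893 .13 -156.4
```

```text
t: 15.42
eef_pos: [0.3709, 0.2729, 0.0059]
ee_rot: [3.141, 0.001, -2.462]
force: [0.5, 0.5, 0.1]
width: 0.0878
gripper_force: 0.0
t: 16.3
eef_pos: [0.3705, 0.2726, 0.0054]
ee_rot: [3.142, 0.0, -2.462]
force: [-2.0, 0.2, 3.3]
width: 0.046
gripper_force: 25.0
t: 16.92
eef_pos: [0.37, 0.2718, 0.1295]
ee_rot: [-3.142, -0.001, -2.462]
force: [-0.4, 0.4, -1.0]
width: 0.046
gripper_force: 25.0
t 16.93 pos [0.37   0.2718 0.1295] yaw -141.08 w 0.046
[ 11.84 -24.43  -0.  ] 3.06
```

```bash
python3 -m crank '[[[1,-2,0,0.3],[2,-4,0,0.6],[3,-6.2,0,0.9],[4,-8.4,0,1.2],[5.1,-10.6,0,1.5],[6.2,-12.8,0,1.8],[7.3,-15,0,2.1],[8.4,-17.2,0,2.4],[9.5,-19.4,0,2.7],[10.6,-21.6,0,3],[11.5,-23.6,0,3.05],[11.84,-24.43,0,3.05]]]' && python3 -m crank '[[[0,0,0,0],[0,0,0,0],[0,0,0,0]]]'; python3 - <<'E'
from h import *
p,d=arm.grab_frame("scene");cv2.imwrite("pics/f.png",cv2.resize(p[50:230,100:340],(640,480),interpolation=2)[:,:,::-1])
E
python3 go.py .524 -.389 .0085 -156.4
```

```text
t: 18.42
eef_pos: [0.5231, -0.3913, 0.1272]
ee_rot: [3.139, -0.003, -2.731]
force: [-0.1, 0.9, -1.0]
width: 0.0456
gripper_force: 25.0
t: 18.8
eef_pos: [0.5239, -0.3877, 0.1299]
ee_rot: [3.141, -0.001, -2.727]
force: [0.5, 0.4, -0.1]
width: 0.0459
gripper_force: 25.0
t 18.85 pos [ 0.5241 -0.3877  0.1303] yaw -156.24 w 0.0457
[ 0.02 -0.05  4.87] 0.03
```

View pics/f.png

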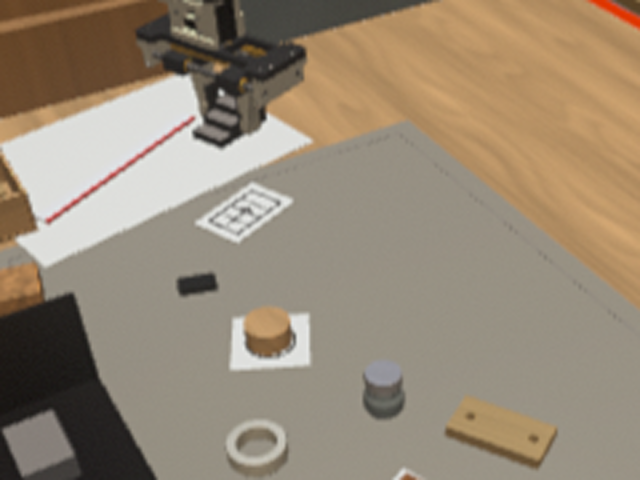

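The stair is held level above its card (245,212), with its low end toward the camera. I'll lower and release it.

```bash
python3 -m crank '[[[0,-0.05,2,0],[0,-0.05,4,0],[0,-0.05,4.6,0],[0,-0.05,4.75,0],[0,-0.05,4.83,0],[0,-0.05,4.83,0],[0,-0.05,4.83,0]]]' && python3 -m crank '[[[0,0,0,0],[0,0,0,0],[0,0,0,0],[0,0,0,0],[0,0,0,0]]]' 0 &&  python3 -m crank '[[[0,0,-2,0],[0,0,-4,0],[0,0,-5,0],[0,0,-5,0]]]';python3 go.py .4705 .101 .13 -58.5
```

```text
t: 19.73
eef_pos: [0.5252, -0.3901, 0.0108]
ee_rot: [-3.14, 0.001, -2.728]
force: [-0.3, 0.2, -0.8]
width: 0.0459
gripper_force: 25.0
t: 20.35
eef_pos: [0.5246, -0.3898, 0.0095]
ee_rot: [3.142, -0.0, -2.728]
force: [0.0, 0.3, -0.1]
width: 0.0865
gripper_force: 0.0
t: 20.85
eef_pos: [0.5259, -0.3904, 0.1374]
ee_rot: [-3.138, 0.003, -2.728]
force: [-0.6, 0.1, -0.4]
width: 0.088
gripper_force: 0.0
t 20.85 pos [ 0.5259 -0.3904  0.1374] yaw -156.29 w 0.088
[-5.87 18.89  0.25] -19.56
```

```bash
python3 - <<'E'
from h import *
p,d=arm.grab_frame("top")
T=[("deck",.4705,.101,.015),("base18",.617,.1426,.018),("base34",.617,.1426,.034),("round",.605,-.1475,.003),("wall",.525,.381,.003),("stair",.523,-.3895,.003)]
t=[]
for k,x,y,h in T:
    a=ortho("top",p,x,y,.13,h,2000);cv2.drawMarker(a,(130,130),(255,0,0),0,8,1);cv2.putText(a,k,(3,12),0,.4,(255,0,0),1);t.append(a)
M=np.vstack([np.hstack(t[:3]),np.hstack(t[3:])]);cv2.imwrite("pics/g.png",M[:,:,::-1])
E
```

```text
(no output)
```

View pics/g.png

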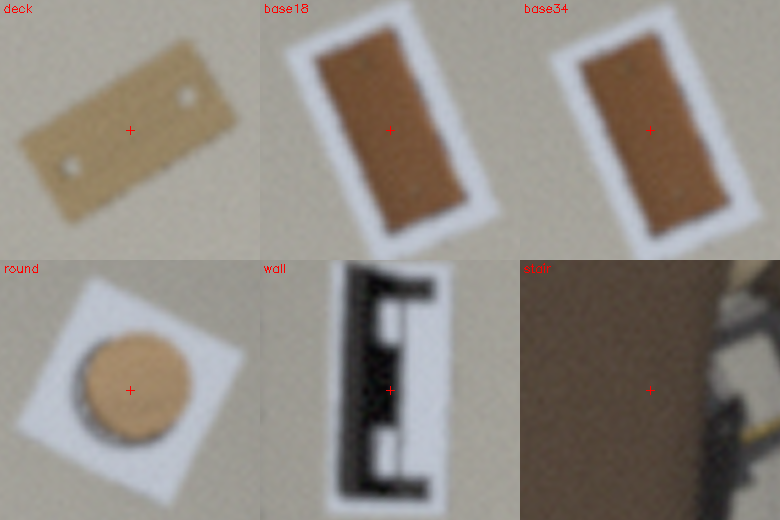

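The round platform and wall sit on their outlines within about 2 mm; the arm hides the stair. I'll refine the base and deck poses numerically.

```bash
python3 - <<'E'
from h import *
ps=[arm.grab_frame("top")[0].astype(np.float32) for _ in range(6)];p=np.mean(ps,0)
S=8000;s=.14;N=int(s*S)
def run(k,x,y,h,L,yaw):
    a=ortho("top",p,x,y,s,h,S); f=a[...,0]-a[...,2] # R-B
    w=lambda i,j:(x+s/2-j/S,y+s/2-i/S)
    for q in(.4,.5,.6):
        lo,hi=np.percentile(f,5),f[N//2-60:N//2+60,N//2-60:N//2+60].mean()
        m=(f>lo+q*(hi-lo)).astype(np.uint8)
        c=max(cv2.findContours(m,0,1)[0],key=cv2.contourArea);b=cv2.minAreaRect(c);e=cv2.boxPoints(b)
        g=max(e[1]-e[0],e[2]-e[1],key=np.linalg.norm)
        mo=cv2.moments(c)
        print(k,q,np.round(w(*b[0]),4),np.round(w(mo["m10"]/mo["m00"],mo["m01"]/mo["m00"]),4),np.round(np.array(b[1])/S,4),"yaw",round(np.degrees(np.arctan2(-g[0],-g[1]))%180,2))
    # moments yaw
    th=.5*np.arctan2(2*mo["mu11"],mo["mu20"]-mo["mu02"]);print("  yaw mom",np.degrees(np.arctan2(-np.cos(th),-np.sin(th)))%180)
run("deck",.4705,.101,.015,100,121);run("base",.617,.1417,.018,96,23)
E
```

```text
deck 0.4 [0.4698 0.1021] [0.4697 0.1021] [0.0513 0.1013] yaw 121.28
deck 0.5 [0.4697 0.1021] [0.4697 0.1022] [0.05   0.1001] yaw 121.28
deck 0.6 [0.4697 0.1021] [0.4696 0.1022] [0.0487 0.099 ] yaw 121.52
  yaw mom 121.3816457596104
base 0.4 [0.6175 0.1426] [0.6174 0.1425] [0.0966 0.0439] yaw 23.59
base 0.5 [0.6173 0.1425] [0.6174 0.1425] [0.0953 0.0427] yaw 23.59
base 0.6 [0.6173 0.1425] [0.6174 0.1424] [0.0941 0.0415] yaw 23.68
  yaw mom 23.486761999108154
```

```bash
python3 go.py .4697 .1021 .13 -58.7
```

```text
t 21.2 pos [ 0.5241 -0.3896  0.1334] yaw -156.31 w 0.0879
[-5.91 18.89  0.15] -19.52
```

```bash
python3 -m crank '[[[-0.7,2.1,0,-1.5],[-1.4,4.2,0,-3.2],[-2,6.3,0,-4.9],[-2.6,8.4,0,-6.6],[-3.2,10.5,0,-8.3],[-3.8,12.6,0,-10],[-4.4,14.7,0,-11.7],[-5,16.8,0,-13.4],[-5.8,18.9,0,-15],[-5.8,18.9,0,-17],[-5.8,18.9,0,-19],[-5.8,18.9,0,-19.5]]]' && python3 -m crank '[[[0,0,0,0],[0,0,0,0],[0,0,0,0]]]'; python3 go.py .4697 .1021 .004 -58.7
```

```text
t: 22.7
eef_pos: [0.4673, 0.1014, 0.1341]
ee_rot: [3.141, -0.0, -1.022]
force: [-0.0, 0.1, -0.1]
width: 0.0882
gripper_force: 0.0
t: 23.08
eef_pos: [0.4675, 0.101, 0.1345]
ee_rot: [3.141, 0.0, -1.027]
force: [-1.2, -0.6, 0.2]
width: 0.0876
gripper_force: 0.0
t 23.07 pos [0.4675 0.101  0.1345] yaw -58.86 w 0.0876
[ 0.01 -0.1   5.22] -0.03
```

```bash
python3 -m crank '[[[0,-0.1,2,0],[0,-0.1,4,0],[0,-0.1,5,0],[0,-0.1,5.2,0],[0,-0.1,5.2,0],[0,-0.1,5.2,0]]]' && python3 -m crank '[[[0,0,0,0],[0,0,0,0],[0,0,0,0],[0,0,0,0],[0,0,0,0],[0,0,0,0],[0,0,0,0]]]' 1 25 && python3 go.py .4697 .1021 .004 -58.7; python3 -m crank '[[[0,0,-2,0],[0,0,-4,0],[0,0,-5,0],[0,0,-5,0],[0,0,-5,0]]]'; python3 go.py .6174 .1425 .10 23.5
```

```text
t: 23.82
eef_pos: [0.4705, 0.1029, 0.0058]
ee_rot: [-3.139, 0.0, -1.026]
force: [-0.2, -0.7, -0.7]
width: 0.0876
gripper_force: 0.0
t: 24.7
eef_pos: [0.4697, 0.1024, 0.0046]
ee_rot: [3.142, -0.0, -1.026]
force: [-1.2, 0.1, 2.3]
width: 0.0497
gripper_force: 25.0
t 24.7 pos [0.4697 0.1024 0.0046] yaw -58.81 w 0.0497
[0.01 0.01 0.02] -0.02
t: 25.32
eef_pos: [0.469, 0.1022, 0.1288]
ee_rot: [3.141, 0.0, -1.027]
force: [-0.1, -0.5, -0.7]
width: 0.0498
gripper_force: 25.0
t 25.32 pos [0.469  0.1022 0.1288] yaw -58.82 w 0.0498
[ 1.69 -5.91  1.15] -16.46
```

```bash
python3 -m crank '[[[0.3,-1,0,-1.7],[0.6,-2,0,-3.4],[0.9,-3,0,-5.1],[1.2,-4,0,-6.8],[1.5,-5,0,-8.5],[1.7,-5.9,0,-10.2],[1.7,-5.9,0,-11.9],[1.7,-5.9,0,-13.6],[1.7,-5.9,0,-15.3],[1.7,-5.9,0,-16.4],[1.7,-5.9,0,-16.4],[1.7,-5.9,0,-16.4]]]' && python3 -m crank '[[[0,0,2,0],[0,0,2.6,0],[0,0,2.6,0],[0,0,2.6,0]]]'; python3 - <<'E'
from h import *
p,d=arm.grab_frame("scene");cv2.imwrite("pics/i.png",cv2.resize(p[180:300,180:340],(800,600),interpolation=2)[:,:,::-1])
E
python3 go.py .6174 .1425 .0415 23.5
```

```text
t: 26.82
eef_pos: [0.6174, 0.1423, 0.1285]
ee_rot: [3.141, 0.002, 0.403]
force: [-0.0, -0.5, -0.8]
width: 0.0495
gripper_force: 25.0
t: 27.32
eef_pos: [0.6188, 0.1428, 0.066]
ee_rot: [3.141, -0.002, 0.405]
force: [-0.6, 0.6, -1.6]
width: 0.0499
gripper_force: 25.0
t 27.38 pos [0.6189 0.1429 0.0662] yaw 23.2 w 0.0497
[-0.06 -0.01  0.99] -0.06
```

View pics/i.png

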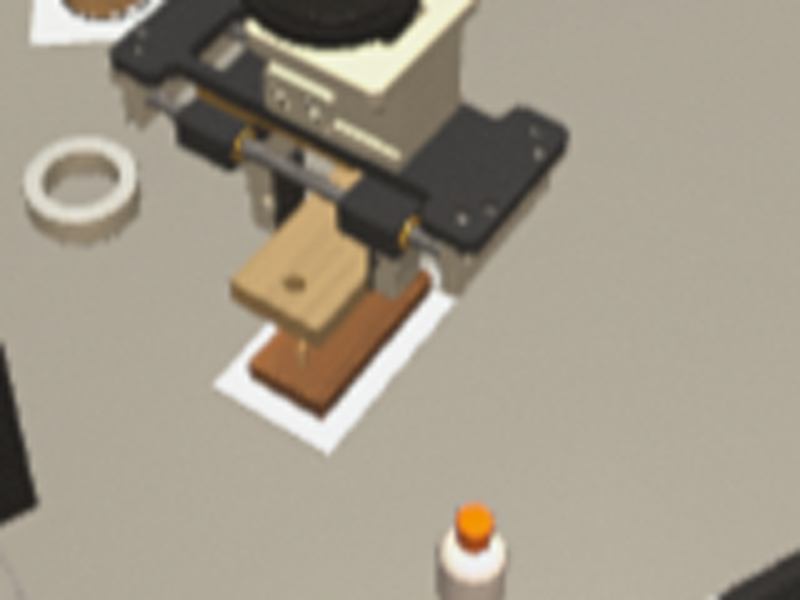

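The deck is aligned above the base, with the hole at (293,283) over the pin at (303,350). I'll lower it in steps.

```bash
python3 -m crank '[[[-0.06,-0.01,0.5,-0.06],[-0.06,-0.01,0.9,-0.06],[-0.06,-0.01,1.2,-0.06],[-0.06,-0.01,1.3,-0.06],[-0.06,-0.01,1.3,-0.06],[-0.06,-0.01,1.3,-0.06]]]'; python3 go.py .6174 .1425 .0226 23.5
```

```text
t: 28.12
eef_pos: [0.6173, 0.1431, 0.032]
ee_rot: [-3.141, -0.002, 0.41]
force: [3.0, 3.7, -4.4]
width: 0.0497
gripper_force: 25.0
t 28.12 pos [0.6173 0.1431 0.032 ] yaw 23.51 w 0.0497
[-0.01  0.02  0.38] 0.0
```

```bash
python3 -m crank '[[[0,0,0.15,0],[0,0,0.3,0],[0,0,0.4,0],[0,0,0.4,0],[0,0,0.4,0]]]'
```

```text
t: 28.75
eef_pos: [0.6176, 0.1432, 0.0227]
ee_rot: [-3.141, -0.003, 0.411]
force: [2.2, 6.4, 1.7]
width: 0.0498
gripper_force: 25.0
```

```bash
python3 -m crank '[[[0,0,0.08,0],[0,0,0.08,0]]]' && python3 -m crank '[[[0,0,0,0],[0,0,0,0],[0,0,0,0],[0,0,0,0]]]' 0 && python3 -m crank '[[[0,0,-2,0],[0,0,-4,0],[0,0,-6,0],[0,0,-6,0],[0,0,-6,0]]]' && python3 go.py .35 .0 .25 0
```

```text
t: 29.0
eef_pos: [0.6176, 0.1433, 0.0226]
ee_rot: [-3.142, -0.004, 0.411]
force: [-3.0, 5.3, 17.1]
width: 0.0497
gripper_force: 25.0
t: 29.5
eef_pos: [0.616, 0.1417, 0.0196]
ee_rot: [3.141, 0.001, 0.41]
force: [0.0, -0.9, -0.7]
width: 0.0838
gripper_force: 0.0
t: 30.12
eef_pos: [0.616, 0.1419, 0.1698]
ee_rot: [-3.141, 0.0, 0.41]
force: [-0.4, 0.0, -0.4]
width: 0.0873
gripper_force: 0.0
t 30.12 pos [0.616  0.1419 0.1698] yaw 23.47 w 0.0873
[-12.02   0.97  -3.21] 4.69
```

Home, with 17 N of contact. I'll back the arm off to clear the view and verify.

```bash
python3 -m crank '[[[-2,0,-1,0],[-4,0,-2,0],[-6,0,-3,0],[-8,0,-3,0],[-8,0,-3,0],[-8,0,-3,0],[-8,0,-3,0]]]'; python3 - <<'E'
from h import *
p,d=arm.grab_frame("top")
T=[("stair",.523,-.3895,.003),("wall",.525,.381,.003),("deck33",.617,.1425,.033)]
t=[]
for k,x,y,h in T:
    a=ortho("top",p,x,y,.13,h,2000);cv2.drawMarker(a,(130,130),(255,0,0),0,8,1);cv2.putText(a,k,(3,12),0,.4,(255,0,0),1);t.append(a)
q,_=arm.grab_frame("scene")
M=np.vstack([np.hstack(t),cv2.resize(np.hstack([q[190:310,210:375],q[105:225,135:300]]),(780,300),interpolation=2)]);cv2.imwrite("pics/j.png",M[:,:,::-1])
for n,(u,v),r in(("deck",(210,174),12),):
    m=np.zeros((384,512),np.uint8);cv2.circle(m,(u,v),r,1,-1);C=cloud("top",d,m>0);print(n,np.median(C,0))
for k in("paint_jar","tape_roll"):
    r=arm.trace(k,"top")[0];v,u=np.nonzero(r["mask"]);print(k,toplane("top",np.c_[u,v],.05 if k[0]=="p" else .02).mean(0))
E
```

```text
t: 31.0
eef_pos: [0.4333, 0.0626, 0.2443]
ee_rot: [3.141, 0.002, 0.41]
force: [-0.1, -0.0, -0.0]
width: 0.0876
gripper_force: 0.0
deck [0.61609074 0.14032642 0.03427159]
paint_jar [0.54636281 0.00267662 0.05      ]
tape_roll [ 0.6889423  -0.00262826  0.02      ]
```

View pics/j.png

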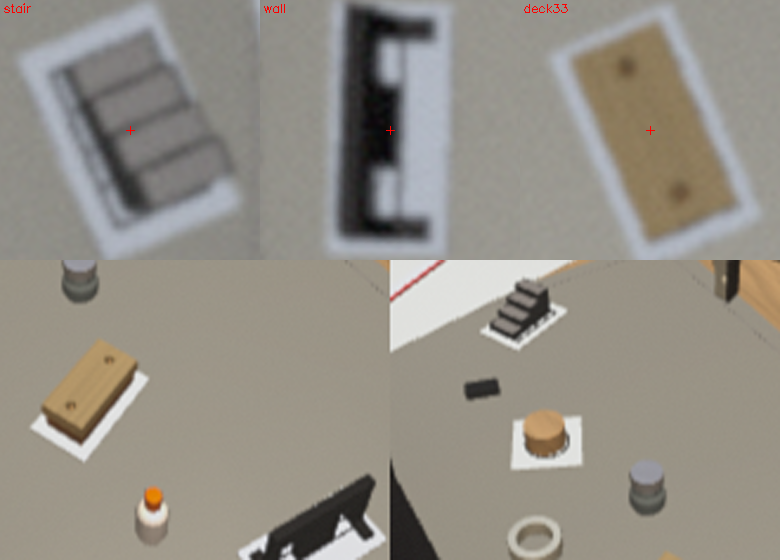

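The deck lies flat on the base (top at z ≈ 0.034), the jar is unmoved, and the wall and disc look good. The stair looks a few mm off its outline, so I'll take one closer look.

```bash
python3 - <<'E'
from h import *
p=np.mean([arm.grab_frame("top")[0].astype(np.float32) for _ in range(8)],0)
a=ortho("top",p,.523,-.3895,.12,.003,5000)
y=np.radians(203.6);ex=np.array([np.cos(y),np.sin(y)]);ey=np.array([-ex[1],ex[0]])
c=np.array([.523,-.3895])
def box(L,W,col,c=c):
    q=[c+sx*L/2*ex+sy*W/2*ey for sx,sy in((1,1),(1,-1),(-1,-1),(-1,1))]
    q=np.array([[(-.3895+.06-v[1])*5000,(.523+.06-v[0])*5000] for v in q]).astype(np.int32);cv2.polylines(a,[q],True,col,1)
box(.112,.074,(0,200,0));box(.083,.049,(255,0,0))
cv2.imwrite("pics/k.png",a[:,:,::-1])
E
```

```text
[ WARN:0@1.455] global loadsave.cpp:1063 imwrite_ Unsupported depth image for selected encoder is fallbacked to CV_8U.
```

View pics/k.png

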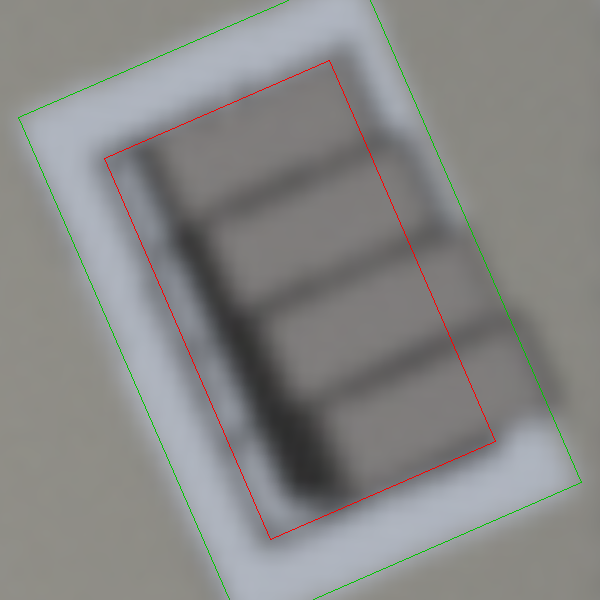

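The stair sits about 5 mm sideways and under 2° off its outline, against limits of 12 mm and 0.15 rad. Nothing touches the robot, so I'll hand in.

```bash
python3 -c "
from station import arm
print(arm.job_done())"
```

```text
the job is handed in; nothing more can be done
None
```

All four pieces are in place and released, and the job is handed in with no verdict returned: the round platform and wall are within about 2 mm of their outlines, the stair is about 5 mm sideways but within its limit and climbing the arrow's way, the platform top is flat on its base, and the jar and tape roll were not touched.

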